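# Fetch the control jar from behind the reagent bottles

### The job

The low control jar with the red lid stands hemmed in by three tall reagent bottles in the white spill tray. First stand all three bottles in the empty grey tray, then set the jar in the middle of the mixer's platform, and after that put each bottle back in the white tray in the very place where it stood. Keep bottles and jar upright, leave the tube carrier, the specimen cup and the timer where they are, and let go of everything at the end.

Things in the scene. Friction and masses are not known exactly. Their poses are not given: they have to be found in the camera images.
- bottle_amber_center (a point): Brown reagent bottle with a black cap. Round, 150 mm tall and 56 mm in diameter; its screw cap is 36 mm in diameter and takes the top 30 mm, above a narrower neck and a shoulder that is full width up to about 102 mm. About 0.32 kg. The point is its centre, 75 mm above its underside; z is up the bottle. It starts on one of the three bottle places of the white spill tray, drawn anew each time.
- bottle_white_center (a point): White reagent bottle with a blue cap and blue stripe. Round, 142 mm tall and 56 mm in diameter; its screw cap is 36 mm in diameter and takes the top 30 mm, above a narrower neck and a shoulder that is full width up to about 86 mm. About 0.32 kg. The point is its centre, 71 mm above its underside; z is up the bottle. It starts on one of the three bottle places of the white spill tray, drawn anew each time.
- bottle_green_center (a point): Dark green reagent bottle with a yellow cap and yellow stripe. Round, 134 mm tall and 56 mm in diameter; its screw cap is 36 mm in diameter and takes the top 30 mm, above a narrower neck and a shoulder that is full width up to about 86 mm. About 0.32 kg. The point is its centre, 67 mm above its underside; z is up the bottle. It starts on one of the three bottle places of the white spill tray, drawn anew each time.
- control_jar_center (a point): Low white control jar with a red screw lid, 46 mm in diameter (lid too) and 48 mm tall, about 90 g. The point is its centre, 24 mm above its underside; z is up. It stands in the white spill tray with bottles close on both sides and in front of it (gaps of about 4 to 11 mm).
- spill_tray: White spill tray, fixed, 170 x 220 mm (x, y), floor 4 mm thick, rim 12 mm high (4 mm wall). Origin: centre of its underside; x points away from the robot at yaw 0, y to the left. Blue rings printed on its floor mark the places: jar at (30, 0) mm, bottles at (30, 62), (30, -62) and (-30, 0) mm in the tray's frame; at the start each thing stands within 2 mm of its ring's centre in each direction. Bottle rings are 65 mm across, the jar's 55 mm.
- side_tray: Grey tray, empty at the start, fixed, 300 x 130 mm (x, y), floor 4 mm thick, rim 12 mm high (4 mm wall). Origin: centre of its underside; x runs along its length. It stands to the left or to the right of the white tray.
- mixer_top (a point): Bench mixer (switched off, fixed): white housing with a square platform 124 mm wide under a black rubber mat, a white ring 60 mm across printed in its middle. The point is the middle of the mat's upper face, 75 mm above the bench. Stands on the side of the white tray where the grey tray is not.
- tube_carrier_center (a point): Bystander: white carrier with five capped sample tubes in a row, 26 x 110 mm (x, y), 88 mm tall, loose, on the robot's side of the white tray. The point is its centre, 44 mm above the bench.
- specimen_cup_center (a point): Bystander: specimen cup with an orange lid, 66 mm in diameter, 70 mm tall, loose, just beyond the mixer. The point is its centre, 35 mm above the bench.
- timer_center (a point): Bystander: flat grey bench timer, 60 x 72 mm, 22 mm high, loose, just beyond the grey tray. The point is its centre, 11 mm above the bench.
There are look-alikes about, which are no part of the job. There is more than one size of the part that bears bottle_green_center; the job needs the smaller. What is shaped like the part that bears control_jar_center but yellow is not meant.

How it is judged:
By the outcome, as a careful person would: the job done as asked, in the order asked, and still so for the second after the job is handed in, with the robot touching nothing.
It also fails if it takes over 138 s, if anything falls off the work surface, if the arm or the gripper's body presses on something with over 40 N, if the wrist force passes 120 N, or if a joint passes its speed limit or range.

### The arm

A 6-joint arm with a two-finger parallel gripper is mounted at the origin on the work surface. World frame = base frame: x ahead of the robot, y to its left, z up, the work surface at z = 0. Lengths are in m, angles in rad, forces in N, time in s.
With the tool pointing down it reaches from about 0.35 to 0.775 m from the base axis. Payload 7.3 kg.
Tool frame: the origin (TCP) lies midway between the tips of the shut fingers; the grasp point (between the pads) lies 19 mm behind it; z points along the fingers, y is the direction in which the jaws open and shut (so a half turn about z gives the same grasp; the last joint's range is limited). The gripper opens to 92 mm and grips with 3 to 60 N. Pads are 19 mm wide; open, the fingers measure 130 mm over their backs; the gripper's body (75 mm by 190 mm) begins 47 mm behind the grasp point.
Start: joints at [1.049, 0.342, 1.524, -0, 1.275, -0.146], TCP at [0.193, 0.488, 0.227] pointing down, gripper open.
Joint ranges: [-2.53, 2.53], [-0.77, 2.02], [0.04, 2.7], [-1, 4.14], [0.28, 2.66], [-3.11, 3.11]. Speed limits (rad/s): [2.57, 2.57, 3.14, 3.14, 3.14, 3.14].

### API

Orientations are given as [roll, pitch, yaw] about the fixed x, y, z axes, in that order (R = Rz(yaw) Ry(pitch) Rx(roll)).
In Python, from cell import status, eyes, job gives the robot as it stands.
- The arm moves only by the tool jog_arm, never from a script. Its argument "series" is a list of rows, each a list of 3 entries, a list of its own where there are three numbers: the gripper command: -1 is shut, 1 is fully open, values between are in proportion, then the shift along the tool's x, y, z in m, then the turn, a rotation vector about the tool's x, y, z in rad. In form: [[grip, [x, y, z], [ax, ay, az]], ...]. A call has 1 to 12 rows; each row is the pose to reach, as a shift and turn from the pose commanded when the call began, along the tool's axes at that moment; what a row does not reach only later rows make up. A row lasts 1/12 s, in which the tool goes at most 41.7 mm and 7.16 degrees, less where a joint would pass 70% of its speed; a pose out of reach is approached as far as the arm can. A call with a gripper value outside its range is refused whole. The fingers move at their own pace and stop on an object; "squeeze" is the grip in N (left out, the last holds). Time passes only in rows, so rows that repeat a pose let the fingers close. It gives the time, the measured TCP pose, the force and the opening at its end, in the units of the state.
- status.observe(): the state, without advancing time (a new reading comes with each control period).
- eyes.read_camera(name): name is "side" or "top" or "wrist"; returns a dict with "img" (480x640x3 uint8, red, green, blue), "range_z" (480x640 float32, m along the optical axis (not along the pixel's ray), 0 where there is no reading), "camera_matrix" (3x3 intrinsics, pixels), "T" (4x4, takes a point from camera to world coordinates); the wrist camera has in their place "tool_from_camera" (4x4, takes a point from camera to tool coordinates, whose origin is the TCP and whose axes are the flange's). Camera axes: x right, y down, z forward; pixel columns grow to the right and rows downward; lengths in m; the calibration is good to about 2 mm. A picture is of the moment at which its call begins: read the wrist's pose just before it.
- job.hand_in(): hands the job in, once; it reports no verdict.
The state is a dict: "time": time; "qpos": joint angles; "qvel": joint speeds; "joint_efforts": joint torques, N m; "tool_pos": TCP position; "tool_rot": TCP orientation; "contact_force": force on the tool from outside, world axes, zero at the start; "torque": the same for the moment, N m; "opening": finger opening in m.
Only numpy, scipy, OpenCV 4.12 (cv2) and the standard library are available. Lean on these libraries where they do the work, as an engineer would, in place of code of your own. Each camera call takes 0.05 s, during which the arm holds its last target.

## Working session

There is one attempt and no reset: what is moved stays moved. The work goes in short steps, Python scripts to look and compute and a tool call to move; the robot and the scene stay as the last step left them, time stands still between calls to the robot, and variables do not carry over. Pictures are saved under pics/ and viewed, and the job is handed in when it is done.

Besides the shell and the picture viewer there is one more tool, called by a JSON object that holds its "fn" and its "kwargs", one argument or row to a line. jog_arm: Moves the arm, as the interface text tells. Its arguments: {"type":"object","properties":{"series":{"type":"array","items":{"type":"array"}},"squeeze":{"type":"number"}},"required":["series"]}

```bash
mkdir -p pics; ls; python3 - <<'E'
from cell import status, eyes, job
import cv2
print(status.observe())
for n in ("side","top","wrist"):
    c=eyes.read_camera(n)
    cv2.imwrite(f"pics/{n}0.png",c["img"][:,:,::-1])
    print(n,c["camera_matrix"].tolist(),c.get("T",c.get("tool_from_camera")).round(4).tolist())
E
```

```text
pics
{'time': 0.0, 'qpos': array([ 1.04898289e+00,  3.42707688e-01,  1.52501793e+00,  3.01592939e-05,
        1.27540137e+00, -1.45985967e-01]), 'qvel': array([-0.00209872, -0.00040985,  0.00046114, -0.00153341, -0.00015719,
       -0.00248559]), 'joint_efforts': array([-1.78121936e-03, -4.31237698e+01, -2.44224626e+01,  7.15595065e-02,
        5.59166784e-02, -1.71222337e-04]), 'tool_pos': array([0.19245572, 0.48801438, 0.22605245]), 'tool_rot': array([-3.14007884e+00, -2.51727875e-04,  2.76575619e+00]), 'contact_force': array([-0.01762071,  1.27017944, -0.1350566 ]), 'torque': array([-0.00802861, -0.04521665, -0.02926539]), 'opening': 0.09180065481214925}
side [[535.1827813864121, 0.0, 318.7894603552011], [0.0, 535.1827813864121, 234.11123869444364], [0.0, 0.0, 1.0]] [[-0.982, -0.1406, 0.1263, 0.4561], [-0.1883, 0.6731, -0.7152, 0.9038], [0.0155, -0.7261, -0.6874, 0.9229], [0.0, 0.0, 0.0, 1.0]]
top [[541.440375884934, 0.0, 327.1836270729389], [0.0, 541.440375884934, 240.0252482177054], [0.0, 0.0, 1.0]] [[-0.0186, -0.9931, 0.116, 0.4668], [-0.9997, 0.0163, -0.0206, 0.0308], [0.0186, -0.1164, -0.993, 1.1634], [0.0, 0.0, 0.0, 1.0]]
wrist [[343.7676372067136, 0.0, 318.6717824407817], [0.0, 343.7676372067136, 242.08893407357715], [0.0, 0.0, 1.0]] [[0.0003, -0.9671, -0.2543, 0.067], [1.0, 0.0001, 0.0005, 0.0008], [-0.0005, -0.2543, 0.9671, -0.1585], [0.0, 0.0, 0.0, 1.0]]
```

View pics/top0.png

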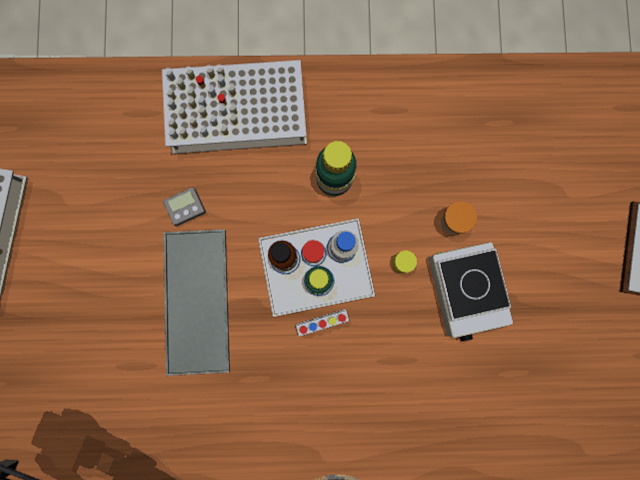

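View pics/side0.png

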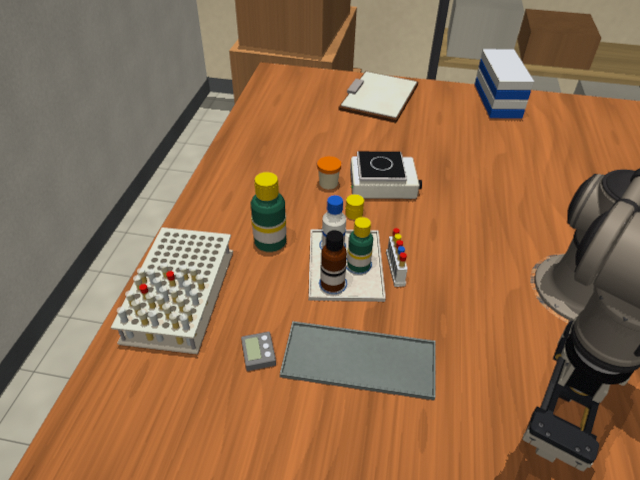

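```bash
cat > h.py <<'E'
from cell import status, eyes, job
import cv2, numpy as np
from scipy.spatial.transform import Rotation as R
def P(c,u,v,z,T=None):
    K=c["camera_matrix"]; T=c["T"] if T is None else T
    d=T[:3,:3]@np.array([(u-K[0,2])/K[0,0],(v-K[1,2])/K[1,1],1.]); o=T[:3,3]
    return (o+d*(z-o[2])/d[2])
def cloud(c,T=None):
    K=c["camera_matrix"]; T=c["T"] if T is None else T
    v,u=np.mgrid[:480,:640]; r=c["range_z"]
    p=np.stack([(u-K[0,2])/K[0,0]*r,(v-K[1,2])/K[1,1]*r,r],-1)@T[:3,:3].T+T[:3,3]
    p[r==0]=np.nan
    return p
def wristT(c,s):
    T=np.eye(4);T[:3,:3]=R.from_euler('xyz',s["tool_rot"]).as_matrix();T[:3,3]=s["tool_pos"]
    return T@c["tool_from_camera"]
def crop(c,u0,v0,u1,v1,k,name):
    cv2.imwrite(name,cv2.resize(c["img"][v0:v1,u0:u1,::-1],None,fx=k,fy=k,interpolation=cv2.INTER_CUBIC))
E
python3 - <<'E'
from h import *
c=eyes.read_camera("top"); s=eyes.read_camera("side")
crop(c,250,210,450,345,4,"pics/t1.png"); crop(c,150,180,250,390,3,"pics/t2.png"); crop(c,410,190,530,350,4,"pics/t3.png")
crop(s,290,180,420,310,5,"pics/s1.png")
p=cloud(c)
# cap heights
for n,(u,v) in dict(amber=(281,252),white=(346,241),green=(319,279),jar=(313,251),mat=(475,285),cup=(460,217),timer=(184,206),gray=(197,300),table=(400,380),yj=(404,261),bigG=(338,155),rack=(332,322)).items(): print(n,p[v,u].round(4))
E
```

```text
amber [0.5636 0.0966 0.1539]
white [ 0.5831 -0.0259  0.1467]
green [0.5127 0.0264 0.1365]
jar [0.5741 0.0374 0.0549]
mat [ 0.4978 -0.2873  0.0772]
cup [ 0.6378 -0.2657  0.0692]
timer [0.6787 0.3113 0.0186]
gray [0.4788 0.2857 0.001 ]
table [ 0.304  -0.1407  0.0032]
yj [ 0.551  -0.1511  0.0452]
bigG [ 0.7376 -0.0122  0.1919]
rack [0.4299 0.002  0.0848]
```

View pics/t1.png

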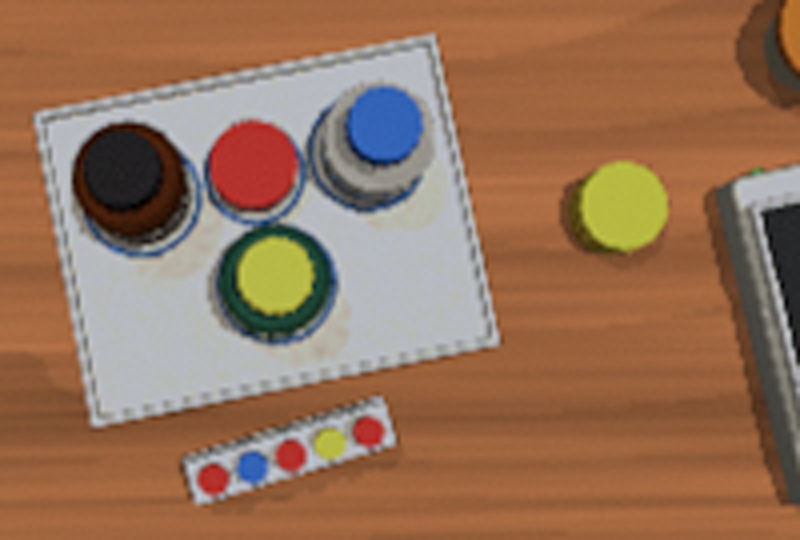

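View pics/t2.png

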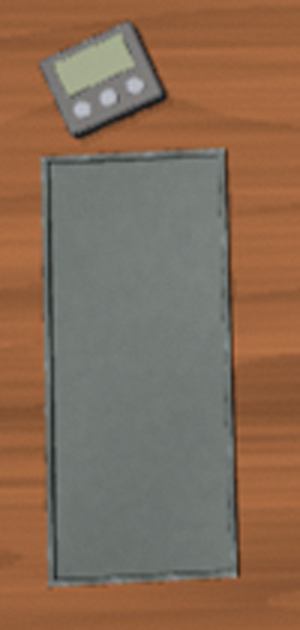

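View pics/t3.png

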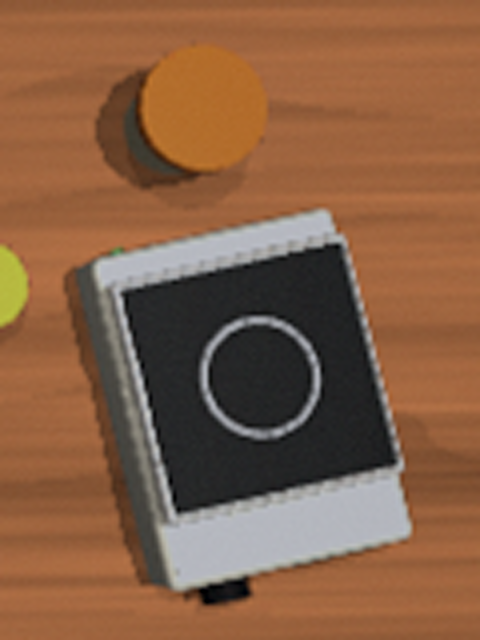

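View pics/s1.png

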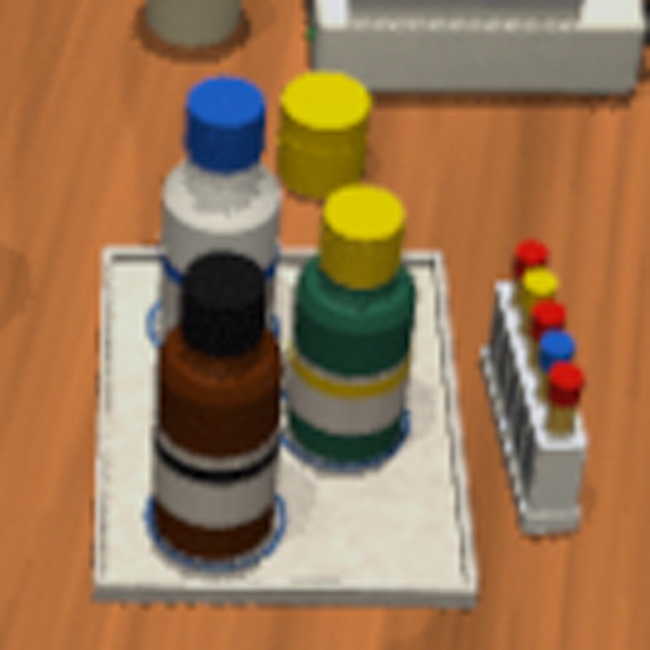

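```bash
python3 - <<'E'
from h import *
c=eyes.read_camera("top"); s=eyes.read_camera("side")
f=lambda c,x,y,u0,v0,k,z:P(c,u0+(x+.5)/k-.5,v0+(y+.5)/k-.5,z)[:2].round(4)
for n,x,y,z in [("amber",125,173,.154),("white",384,124,.146),("green",276,275,.138),("jar",253,165,.052),("yj",623,207,.048)]: print(n,f(c,x,y,250,210,4,z))
t=np.array([f(c,x,y,250,210,4,.012) for x,y in [(36,114),(434,37),(498,346),(96,427)]]);print("tray",t.mean(0),t.tolist())
e=t[0]+t[1]-t[2]-t[3]; a=np.arctan2(e[1],e[0]); e2=t[0]+t[3]-t[1]-t[2];a2=np.arctan2(e2[1],e2[0])-np.pi/2
print("yaw",a,a2)
Rm=np.array([[np.cos(a2),-np.sin(a2)],[np.sin(a2),np.cos(a2)]])
for q in [(30,62),(30,0),(30,-62),(-30,0)]: print(q,(t.mean(0)+Rm@np.array(q)/1000).round(4))
t=np.array([f(c,x,y,150,180,3,.012) for x,y in [(42,152),(226,149),(238,579),(50,585)]]);print("gray",t.mean(0),t.tolist())
print("mix",f(c,260,377,410,190,4,.075)); print("cup",f(c,205,108,410,190,4,.07))
print("mixcorners",[f(c,x,y,410,190,4,.075) for x,y in [(115,290),(343,240),(400,465),(172,518)]])
for n,x,y,z in [("amber",225,275,.154),("white",226,97,.146),("green",364,213,.138)]: print("side",n,f(s,x,y,290,180,5,z))
print("carrier",[f(c,x,y,250,210,4,.07) for x,y in [(183,458),(384,398),(397,440),(197,504)]])
E
```

```text
amber [0.562  0.0969]
white [ 0.5839 -0.0252]
green [0.5138 0.0271]
jar [0.5746 0.0377]
yj [ 0.5499 -0.1534]
tray [0.54385  0.031275] [[0.6078, 0.1534], [0.6461, -0.0606], [0.48, -0.0903], [0.4415, 0.1226]]
yaw 0.18003881243926897 0.17799764049412636
(30, 62) [0.5624 0.0976]
(30, 0) [0.5734 0.0366]
(30, -62) [ 0.5844 -0.0244]
(-30, 0) [0.5143 0.026 ]
gray [0.4774   0.285375] [[0.6279, 0.3555], [0.6279, 0.2251], [0.3276, 0.2158], [0.3262, 0.3451]]
mix [ 0.5001 -0.2873]
cup [ 0.6384 -0.2673]
mixcorners [array([ 0.5453, -0.2158]), array([ 0.5687, -0.3332]), array([ 0.4548, -0.3557]), array([ 0.4307, -0.2396])]
side amber [0.5647 0.0986]
side white [ 0.5851 -0.0258]
side green [0.514  0.0305]
carrier [array([0.4267, 0.0747]), array([ 0.4545, -0.0263]), array([ 0.4335, -0.0323]), array([0.4039, 0.068 ])]
```

{"fn": "jog_arm", "kwargs": {
  "series": [
    [0.2,[-0.01,-0.007,-0.005],[0,0,-0.03]],
    [0.2,[-0.035,-0.025,-0.01],[0,0,-0.06]],
    [0.2,[-0.065,-0.047,-0.02],[0,0,-0.1]],
    [0.2,[-0.1,-0.072,-0.03],[0,0,-0.15]],
    [0.2,[-0.13,-0.094,-0.03],[0,0,-0.2]],
    [0.2,[-0.16,-0.116,-0.03],[0,0,-0.25]],
    [0.2,[-0.19,-0.138,-0.03],[0,0,-0.3]],
    [0.2,[-0.22,-0.16,-0.03],[0,0,-0.34]],
    [0.2,[-0.25,-0.182,-0.03],[0,0,-0.376]],
    [0.2,[-0.28,-0.204,-0.03],[0,0,-0.376]],
    [0.2,[-0.305,-0.222,-0.03],[0,0,-0.376]],
    [0.2,[-0.32,-0.232,-0.03],[0,0,-0.376]]
  ]
}}

```text
time: 1.35
tool_pos: [0.4065, 0.1525, 0.2568]
tool_rot: [-3.141, 0.001, 3.139]
contact_force: [0.7, 0.2, -0.1]
opening: 0.0551
```

{"fn": "jog_arm", "kwargs": {
  "series": [
    [0.2,[-0.01,-0.014,0],[0,0,0]],
    [0.2,[-0.03,-0.04,0],[0,0,0]],
    [0.2,[-0.05,-0.07,0],[0,0,0]],
    [0.2,[-0.07,-0.1,0],[0,0,0]],
    [0.2,[-0.08,-0.115,0],[0,0,0]],
    [0.2,[-0.085,-0.12,0],[0,0,0]],
    [0.2,[-0.085,-0.12,0],[0,0,0]]
  ]
}}

```text
time: 1.93
tool_pos: [0.4908, 0.0341, 0.2564]
tool_rot: [3.141, -0.0, 3.14]
contact_force: [-0.3, -0.5, -0.6]
opening: 0.055
```

```bash
python3 - <<'E'
from h import *
s=status.observe(); c=eyes.read_camera("wrist"); print(s["time"],s["tool_pos"],s["tool_rot"],s["qpos"])
cv2.imwrite("pics/w1.png",c["img"][:,:,::-1]); np.savez("w1.npz",img=c["img"],K=c["camera_matrix"],T=wristT(c,s),r=c["range_z"])
E
```

```text
1.9333 [0.49081736 0.03414244 0.25636433] [ 3.14142718e+00 -3.92968913e-04  3.13954464e+00] [-8.65500678e-02  2.58542380e-01  1.55906055e+00  1.35821671e-04
  1.32439526e+00 -1.65533150e+00]
```

View pics/w1.png

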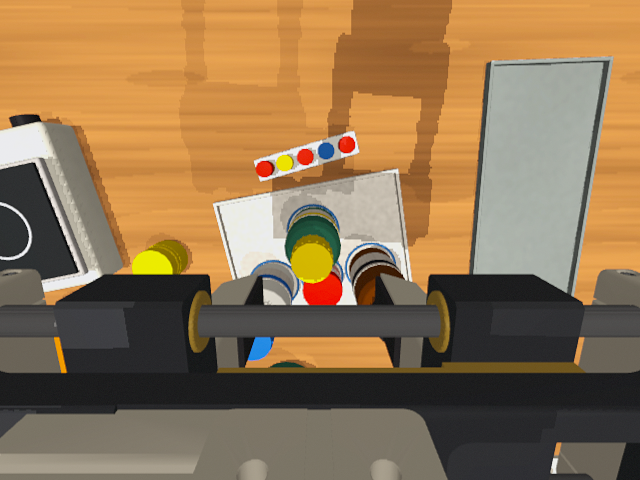

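```bash
python3 - <<'E'
from h import *
d=np.load("w1.npz"); c=dict(img=d["img"],camera_matrix=d["K"],range_z=d["r"])
cv2.imwrite("pics/w1c.png",cv2.resize(c["img"][190:320,220:420,::-1],None,fx=4,fy=4))
print(P(c,312,258,.138,d["T"]),P(c,322,290,.052,d["T"]), P(c,15,231,.075,d["T"]))
for q in [(347,145),(265,169)]: print(P(c,*q,.088,d["T"]))
for q in [(216,205),(397,171),(490,62),(610,59)]: print(P(c,*q,.012,d["T"]))
E
```

```text
[0.51066436 0.02901825 0.138     ] [0.57552021 0.03831897 0.052     ] [ 0.50116478 -0.27307412  0.075     ]
[0.41811045 0.0607485  0.088     ]
[ 0.43948439 -0.01519232  0.088     ]
[ 0.48449433 -0.08625169  0.012     ]
[0.44558859 0.12481836 0.012     ]
[0.33188532 0.21750737 0.012     ]
[0.32920615 0.34474724 0.012     ]
```

View pics/w1c.png

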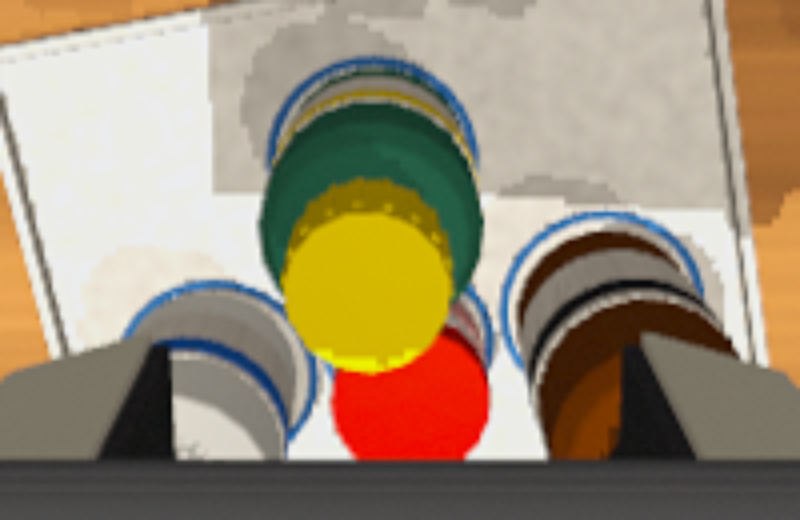

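{"fn": "jog_arm", "kwargs": {
  "series": [
    [0.2,[-0.015,-0.0055,0],[0,0,0]],
    [0.2,[-0.023,-0.0055,0.015],[0,0,0]],
    [0.2,[-0.023,-0.0055,0.04],[0,0,0]],
    [0.2,[-0.023,-0.0055,0.07],[0,0,0]],
    [0.2,[-0.023,-0.0055,0.1],[0,0,0]],
    [0.2,[-0.023,-0.0055,0.125],[0,0,0]],
    [0.2,[-0.023,-0.0055,0.14],[0,0,0]],
    [0.2,[-0.023,-0.0055,0.15],[0,0,0]],
    [0.2,[-0.023,-0.0055,0.152],[0,0,0]],
    [0.2,[-0.023,-0.0055,0.152],[0,0,0]]
  ]
}}

```text
time: 2.82
tool_pos: [0.5129, 0.0305, 0.1049]
tool_rot: [3.141, -0.0, -3.14]
contact_force: [0.1, 0.2, 0.7]
opening: 0.0551
```

```bash
python3 - <<'E'
from h import *
s=status.observe(); c=eyes.read_camera("wrist"); print(s["time"],s["tool_pos"],s["contact_force"])
cv2.imwrite("pics/w2.png",c["img"][:,:,::-1])
E
```

```text
2.8167 [0.5129439  0.03052776 0.10486833] [0.08066156 0.2138566  0.65895041]
```

View pics/w2.png

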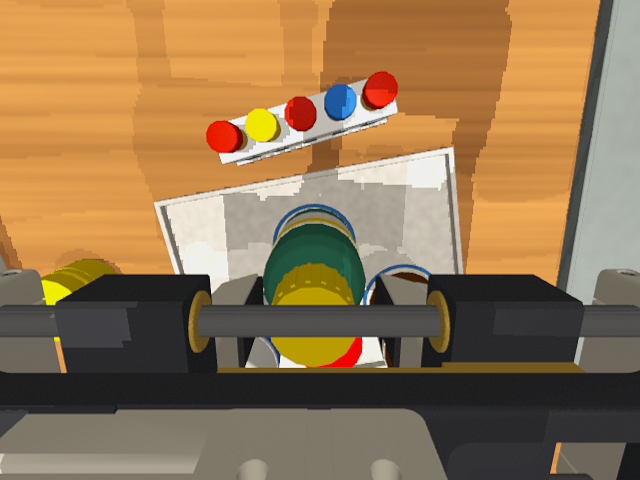

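{"fn": "jog_arm", "kwargs": {
  "series": [
    [0.0,[0,-0.0015,0],[0,0,0]],
    [-0.1,[0,-0.0015,0],[0,0,0]],
    [-0.2,[0,-0.0015,0],[0,0,0]],
    [-0.4,[0,-0.0015,0],[0,0,0]],
    [-0.4,[0,-0.0015,0],[0,0,0]],
    [-0.4,[0,-0.0015,0],[0,0,0]],
    [-0.4,[0,-0.0015,0],[0,0,0]],
    [-0.4,[0,-0.0015,0],[0,0,0]]
  ],
  "squeeze": 30
}}

```text
time: 3.53
tool_pos: [0.5136, 0.028, 0.1053]
tool_rot: [-3.141, 0.001, -3.142]
contact_force: [-0.9, -0.5, 5.8]
opening: 0.0359
```

{"fn": "jog_arm", "kwargs": {
  "series": [
    [-0.6,[0,0,-0.003],[0,0,0]],
    [-0.6,[0,0,-0.01],[0,0,0]],
    [-0.6,[0,0,-0.025],[0,0,0]],
    [-0.6,[0,0,-0.045],[0,0,0]],
    [-0.6,[0,0,-0.07],[0,0,0]],
    [-0.6,[0,0,-0.095],[0,0,0]],
    [-0.6,[0,0,-0.115],[0,0,0]],
    [-0.6,[0,0,-0.125],[0,0,0]],
    [-0.6,[0,0,-0.13],[0,0,0]],
    [-0.6,[0,0,-0.13],[0,0,0]]
  ]
}}

```text
time: 4.37
tool_pos: [0.5132, 0.0282, 0.2351]
tool_rot: [3.142, 0.001, -3.141]
contact_force: [-0.4, 0.1, -3.9]
opening: 0.0356
```

{"fn": "jog_arm", "kwargs": {
  "series": [
    [-0.6,[0.003,0.006,0],[0,0,0]],
    [-0.6,[0.009,0.018,0],[0,0,0]],
    [-0.6,[0.018,0.036,0],[0,0,0]],
    [-0.6,[0.031,0.062,0],[0,0,0]],
    [-0.6,[0.046,0.092,0],[0,0,0]],
    [-0.6,[0.061,0.122,0],[0,0,0]],
    [-0.6,[0.076,0.152,0],[0,0,0]],
    [-0.6,[0.091,0.182,0],[0,0,0]],
    [-0.6,[0.104,0.208,0],[0,0,0]],
    [-0.6,[0.114,0.229,0],[0,0,0]],
    [-0.6,[0.122,0.244,0],[0,0,0]],
    [-0.6,[0.127,0.254,0],[0,0,0]]
  ]
}}

```text
time: 5.37
tool_pos: [0.3836, 0.284, 0.2337]
tool_rot: [-3.141, -0.003, -3.139]
contact_force: [-0.2, -0.3, -2.6]
opening: 0.0355
```

```bash
python3 - <<'E'
from h import *
c=eyes.read_camera("side"); s=status.observe(); print(s["time"],s["tool_pos"],s["contact_force"],s["qpos"])
cv2.imwrite("pics/s2.png",c["img"][:,:,::-1])
E
```

```text
5.4167 [0.3834061  0.28483249 0.2337935 ] [-0.99021583  1.47092981 -3.09788666] [ 0.47712365  0.25030465  1.63443467  0.00182405  1.25899921 -1.09700107]
```

View pics/s2.png

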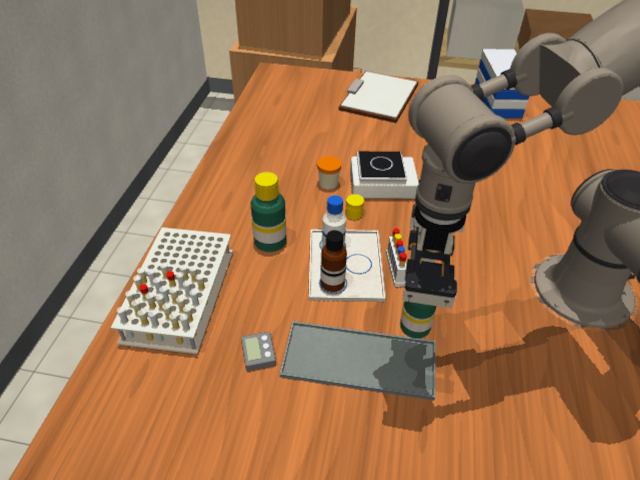

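{"fn": "jog_arm", "kwargs": {
  "series": [
    [-0.6,[-0.002,-0.002,0.008],[0,0,0]],
    [-0.6,[-0.002,-0.002,0.025],[0,0,0]],
    [-0.6,[-0.002,-0.002,0.045],[0,0,0]],
    [-0.6,[-0.002,-0.002,0.07],[0,0,0]],
    [-0.6,[-0.002,-0.002,0.09],[0,0,0]],
    [-0.6,[-0.002,-0.002,0.105],[0,0,0]],
    [-0.6,[-0.002,-0.002,0.115],[0,0,0]],
    [-0.6,[-0.002,-0.002,0.121],[0,0,0]],
    [-0.6,[-0.002,-0.002,0.125],[0,0,0]],
    [-0.6,[-0.002,-0.002,0.1275],[0,0,0]],
    [-0.6,[-0.002,-0.002,0.1285],[0,0,0]],
    [-0.6,[-0.002,-0.002,0.1285],[0,0,0]]
  ]
}}

```text
time: 6.42
tool_pos: [0.3885, 0.2801, 0.1065]
tool_rot: [3.141, 0.001, -3.142]
contact_force: [0.2, 0.4, -2.9]
opening: 0.0356
```

{"fn": "jog_arm", "kwargs": {
  "series": [
    [-0.6,[0,0,0.001],[0,0,0]],
    [-0.6,[0,0,0.002],[0,0,0]],
    [-0.6,[0,0,0.002],[0,0,0]]
  ]
}}

```text
time: 6.67
tool_pos: [0.3887, 0.2804, 0.1054]
tool_rot: [3.141, 0.002, -3.141]
contact_force: [-2.2, -1.7, 3.6]
opening: 0.0354
```

{"fn": "jog_arm", "kwargs": {
  "series": [
    [-0.1,[0,0,0],[0,0,0]],
    [0.0,[0,0,0],[0,0,0]],
    [0.2,[0,0,0],[0,0,0]],
    [0.2,[0,0,0],[0,0,0]],
    [0.2,[0,0,-0.005],[0,0,0]],
    [0.2,[0,0,-0.02],[0,0,0]],
    [0.2,[0,0,-0.045],[0,0,0]],
    [0.2,[0,0,-0.075],[0,0,0]],
    [0.2,[0,0,-0.105],[0,0,0]],
    [0.2,[0,0,-0.13],[0,0,0]],
    [0.2,[0,0,-0.14],[0,0,0]],
    [0.2,[0,0,-0.14],[0,0,0]]
  ]
}}

```text
time: 7.67
tool_pos: [0.3894, 0.2808, 0.2473]
tool_rot: [3.139, 0.005, -3.141]
contact_force: [0.0, -0.3, -0.7]
opening: 0.0556
```

{"fn": "jog_arm", "kwargs": {
  "series": [
    [0.2,[-0.008,-0.009,0],[0,0,0]],
    [0.2,[-0.03,-0.032,0],[0,0,0]],
    [0.2,[-0.055,-0.058,0],[0,0,0]],
    [0.2,[-0.08,-0.084,0],[0,0,0]],
    [0.2,[-0.105,-0.11,0],[0,0,0]],
    [0.2,[-0.13,-0.137,0],[0,0,0]],
    [0.2,[-0.152,-0.16,0],[0,0,0]],
    [0.2,[-0.167,-0.176,0],[0,0,0]],
    [0.2,[-0.1735,-0.183,0.01],[0,0,0]],
    [0.2,[-0.1735,-0.183,0.03],[0,0,0]],
    [0.2,[-0.1735,-0.183,0.04],[0,0,0]],
    [0.2,[-0.1735,-0.183,0.04],[0,0,0]]
  ]
}}

```text
time: 8.67
tool_pos: [0.5593, 0.0972, 0.2002]
tool_rot: [-3.142, -0.008, -3.141]
contact_force: [-0.3, -0.3, 0.2]
opening: 0.0555
```

```bash
cat > look.py <<'E'
from h import *
import sys
n=sys.argv[1]
s=status.observe(); c=eyes.read_camera("wrist"); print(s["time"],s["tool_pos"].round(4),s["contact_force"].round(1),s["tool_rot"].round(4))
cv2.imwrite(f"pics/{n}.png",c["img"][:,:,::-1]); np.savez(f"{n}.npz",img=c["img"],K=c["camera_matrix"],T=wristT(c,s),r=c["range_z"])
E
python3 look.py w3
```

```text
8.6667 [0.5593 0.0972 0.2002] [-0.3 -0.3  0.2] [-3.1416 -0.0079 -3.1413]
```

View pics/w3.png

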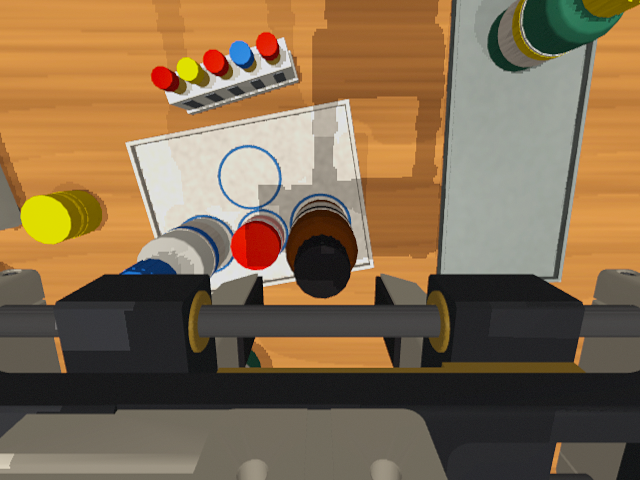

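```bash
python3 - <<'E'
from h import *
d=np.load("w3.npz"); c=dict(camera_matrix=d["K"])
for q,z in [((322,267),.154),((256,245),.052),((250,177),.004)]: print(P(c,*q,z,d["T"]))
E
```

```text
[0.56209978 0.0997938  0.154     ]
[0.5747512  0.03980777 0.052     ]
[0.51588922 0.02784365 0.004     ]
```

{"fn": "jog_arm", "kwargs": {
  "series": [
    [0.2,[0,0.001,0.005],[0,0,0]],
    [0.2,[0,0.001,0.02],[0,0,0]],
    [0.2,[0,0.001,0.04],[0,0,0]],
    [0.2,[0,0.001,0.06],[0,0,0]],
    [0.2,[0,0.001,0.073],[0,0,0]],
    [0.2,[0,0.001,0.079],[0,0,0]],
    [0.2,[0,0.001,0.08],[0,0,0]],
    [0.2,[0,0.001,0.08],[0,0,0]]
  ]
}}

```text
time: 9.38
tool_pos: [0.562, 0.0986, 0.1249]
tool_rot: [3.141, 0.001, -3.141]
contact_force: [0.0, -0.6, 0.2]
opening: 0.0548
```

{"fn": "jog_arm", "kwargs": {
  "series": [
    [0.1,[0,0,0.003],[0,0,0]],
    [0.0,[0,0,0.0045],[0,0,0]],
    [-0.1,[0,0,0.0045],[0,0,0]],
    [-0.2,[0,0,0.0045],[0,0,0]],
    [-0.4,[0,0,0.0045],[0,0,0]],
    [-0.6,[0,0,0.0045],[0,0,0]],
    [-0.6,[0,0,0.0045],[0,0,0]],
    [-0.6,[0,0,0.0045],[0,0,0]]
  ],
  "squeeze": 30
}}

```text
time: 10.05
tool_pos: [0.5619, 0.0984, 0.1201]
tool_rot: [3.141, 0.001, -3.141]
contact_force: [0.4, 1.8, 2.1]
opening: 0.0353
```

{"fn": "jog_arm", "kwargs": {
  "series": [
    [-0.6,[0,0,-0.003],[0,0,0]],
    [-0.6,[0,0,-0.01],[0,0,0]],
    [-0.6,[0,0,-0.025],[0,0,0]],
    [-0.6,[0,0,-0.045],[0,0,0]],
    [-0.6,[0,0,-0.07],[0,0,0]],
    [-0.6,[0.003,0.006,-0.09],[0,0,0]],
    [-0.6,[0.01,0.02,-0.105],[0,0,0]],
    [-0.6,[0.018,0.038,-0.115],[0,0,0]],
    [-0.6,[0.028,0.06,-0.12],[0,0,0]],
    [-0.6,[0.038,0.084,-0.12],[0,0,0]],
    [-0.6,[0.049,0.108,-0.12],[0,0,0]],
    [-0.6,[0.06,0.132,-0.12],[0,0,0]]
  ]
}}

```text
time: 11.05
tool_pos: [0.5009, 0.2308, 0.24]
tool_rot: [-3.141, -0.0, 3.141]
contact_force: [-0.3, 0.7, -3.5]
opening: 0.0353
```

{"fn": "jog_arm", "kwargs": {
  "series": [
    [-0.6,[0.009,0.02,0],[0,0,0]],
    [-0.6,[0.016,0.036,0],[0,0,0]],
    [-0.6,[0.022,0.048,0.003],[0,0,0]],
    [-0.6,[0.025,0.055,0.015],[0,0,0]],
    [-0.6,[0.025,0.055,0.035],[0,0,0]],
    [-0.6,[0.025,0.055,0.06],[0,0,0]],
    [-0.6,[0.025,0.055,0.08],[0,0,0]],
    [-0.6,[0.025,0.055,0.097],[0,0,0]],
    [-0.6,[0.025,0.055,0.109],[0,0,0]],
    [-0.6,[0.025,0.055,0.115],[0,0,0]],
    [-0.6,[0.025,0.055,0.118],[0,0,0]],
    [-0.6,[0.025,0.055,0.119],[0,0,0]]
  ]
}}

```text
time: 12.05
tool_pos: [0.4768, 0.285, 0.1206]
tool_rot: [-3.141, -0.0, -3.142]
contact_force: [-0.1, 0.2, -3.3]
opening: 0.0355
```

{"fn": "jog_arm", "kwargs": {
  "series": [
    [-0.6,[0,0,0.001],[0,0,0]],
    [-0.6,[0,0,0.002],[0,0,0]],
    [-0.6,[0,0,0.002],[0,0,0]]
  ]
}}

```text
time: 12.3
tool_pos: [0.4774, 0.2854, 0.12]
tool_rot: [3.141, 0.002, -3.141]
contact_force: [0.0, 1.0, 1.9]
opening: 0.0358
```

{"fn": "jog_arm", "kwargs": {
  "series": [
    [-0.1,[0,0,0],[0,0,0]],
    [0.0,[0,0,0],[0,0,0]],
    [0.2,[0,0,0],[0,0,0]],
    [0.2,[0,0,0],[0,0,0]],
    [0.2,[0,0,-0.005],[0,0,0]],
    [0.2,[0,0,-0.02],[0,0,0]],
    [0.2,[0,0,-0.045],[0,0,0]],
    [0.2,[0,0,-0.075],[0,0,0]],
    [0.2,[-0.007,-0.02,-0.09],[0,0,0]],
    [0.2,[-0.016,-0.045,-0.09],[0,0,0]],
    [0.2,[-0.026,-0.075,-0.09],[0,0,0]],
    [0.2,[-0.036,-0.105,-0.09],[0,0,0]]
  ]
}}

```text
time: 13.3
tool_pos: [0.513, 0.1794, 0.2096]
tool_rot: [3.141, 0.001, -3.14]
contact_force: [-0.2, 0.3, -0.4]
opening: 0.0554
```

{"fn": "jog_arm", "kwargs": {
  "series": [
    [0.2,[-0.011,-0.032,0],[0,0,0]],
    [0.2,[-0.022,-0.064,0],[0,0,0]],
    [0.2,[-0.033,-0.096,0],[0,0,0]],
    [0.2,[-0.044,-0.128,0],[0,0,0]],
    [0.2,[-0.055,-0.16,0],[0,0,0]],
    [0.2,[-0.064,-0.186,0],[0,0,0]],
    [0.2,[-0.07,-0.2,0],[0,0,0]],
    [0.2,[-0.071,-0.2055,0],[0,0,0]],
    [0.2,[-0.071,-0.2055,0.01],[0,0,0]],
    [0.2,[-0.071,-0.2055,0.015],[0,0,0]],
    [0.2,[-0.071,-0.2055,0.015],[0,0,0]]
  ]
}}

```text
time: 14.22
tool_pos: [0.5824, -0.0235, 0.1919]
tool_rot: [3.14, -0.004, -3.14]
contact_force: [-0.4, 0.2, -0.3]
opening: 0.055
```

```bash
python3 look.py w4
```

```text
14.2167 [ 0.5824 -0.0235  0.1919] [-0.4  0.2 -0.3] [ 3.1404 -0.0035 -3.1398]
```

View pics/w4.png

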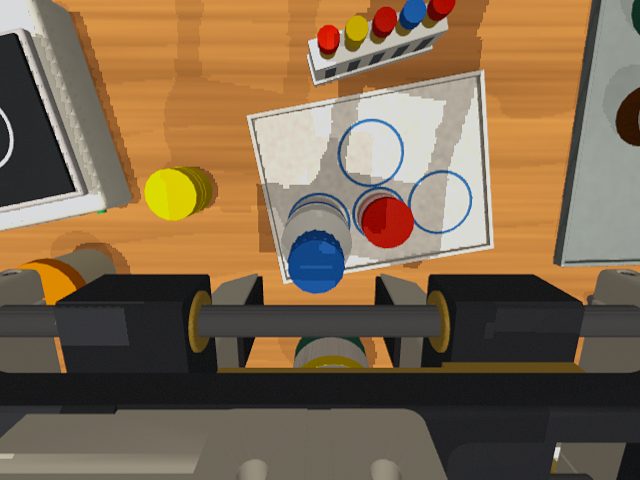

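```bash
python3 - <<'E'
from h import *
d=np.load("w4.npz"); c=dict(camera_matrix=d["K"])
for q,z in [((316,266),.146),((387,222),.052),((371,153),.004),((440,202),.004)]: print(P(c,*q,z,d["T"]))
E
```

```text
[ 0.58463519 -0.02465002  0.146     ]
[0.57508364 0.03753832 0.052     ]
[0.51605043 0.02814595 0.004     ]
[0.56388125 0.09988352 0.004     ]
```

{"fn": "jog_arm", "kwargs": {
  "series": [
    [0.2,[-0.0005,-0.001,0.01],[0,0,0]],
    [0.2,[-0.0005,-0.001,0.03],[0,0,0]],
    [0.2,[-0.0005,-0.001,0.052],[0,0,0]],
    [0.2,[-0.0005,-0.001,0.067],[0,0,0]],
    [0.2,[-0.0005,-0.001,0.075],[0,0,0]],
    [0.2,[-0.0005,-0.001,0.078],[0,0,0]],
    [0.2,[-0.0005,-0.001,0.079],[0,0,0]],
    [0.2,[-0.0005,-0.001,0.079],[0,0,0]]
  ]
}}

```text
time: 14.93
tool_pos: [0.5847, -0.0262, 0.1153]
tool_rot: [-3.141, 0.001, -3.141]
contact_force: [0.2, -0.3, 0.2]
opening: 0.055
```

{"fn": "jog_arm", "kwargs": {
  "series": [
    [0.1,[0,0.001,0.002],[0,0,0]],
    [0.0,[0,0.001,0.003],[0,0,0]],
    [-0.1,[0,0.001,0.003],[0,0,0]],
    [-0.2,[0,0.001,0.003],[0,0,0]],
    [-0.4,[0,0.001,0.003],[0,0,0]],
    [-0.6,[0,0.001,0.003],[0,0,0]],
    [-0.6,[0,0.001,0.003],[0,0,0]],
    [-0.6,[0,0.001,0.003],[0,0,0]]
  ],
  "squeeze": 30
}}

```text
time: 15.6
tool_pos: [0.5844, -0.0253, 0.112]
tool_rot: [3.142, 0.001, -3.141]
contact_force: [0.1, 0.8, 2.8]
opening: 0.0354
```

{"fn": "jog_arm", "kwargs": {
  "series": [
    [-0.6,[0,0,-0.003],[0,0,0]],
    [-0.6,[0,0,-0.01],[0,0,0]],
    [-0.6,[0,0,-0.025],[0,0,0]],
    [-0.6,[0,0,-0.045],[0,0,0]],
    [-0.6,[0,0,-0.07],[0,0,0]],
    [-0.6,[0,0.007,-0.09],[0,0,0]],
    [-0.6,[0.001,0.02,-0.105],[0,0,0]],
    [-0.6,[0.002,0.04,-0.115],[0,0,0]],
    [-0.6,[0.004,0.064,-0.12],[0,0,0]],
    [-0.6,[0.005,0.09,-0.12],[0,0,0]],
    [-0.6,[0.006,0.118,-0.12],[0,0,0]],
    [-0.6,[0.008,0.146,-0.12],[0,0,0]]
  ]
}}

```text
time: 16.6
tool_pos: [0.5759, 0.1217, 0.2319]
tool_rot: [3.142, -0.0, 3.141]
contact_force: [0.3, 0.2, -3.6]
opening: 0.0354
```

{"fn": "jog_arm", "kwargs": {
  "series": [
    [-0.6,[0.001,0.028,0],[0,0,0]],
    [-0.6,[0.003,0.056,0],[0,0,0]],
    [-0.6,[0.005,0.084,0],[0,0,0]],
    [-0.6,[0.006,0.11,0],[0,0,0]],
    [-0.6,[0.007,0.133,0],[0,0,0]],
    [-0.6,[0.008,0.15,0],[0,0,0]],
    [-0.6,[0.009,0.161,0.003],[0,0,0]],
    [-0.6,[0.0095,0.167,0.015],[0,0,0]],
    [-0.6,[0.0095,0.167,0.035],[0,0,0]],
    [-0.6,[0.0095,0.167,0.06],[0,0,0]],
    [-0.6,[0.0095,0.167,0.08],[0,0,0]],
    [-0.6,[0.0095,0.167,0.095],[0,0,0]]
  ]
}}

```text
time: 17.6
tool_pos: [0.5655, 0.2862, 0.1334]
tool_rot: [-3.14, -0.004, 3.141]
contact_force: [-0.2, 0.2, -3.9]
opening: 0.0355
```

{"fn": "jog_arm", "kwargs": {
  "series": [
    [-0.6,[0,0,0.01],[0,0,0]],
    [-0.6,[0,0,0.018],[0,0,0]],
    [-0.6,[0,0,0.023],[0,0,0]],
    [-0.6,[0,0,0.0255],[0,0,0]],
    [-0.6,[0,0,0.0255],[0,0,0]]
  ]
}}

```text
time: 18.02
tool_pos: [0.5674, 0.2875, 0.1123]
tool_rot: [3.141, 0.002, 3.142]
contact_force: [-0.0, 0.4, -3.4]
opening: 0.0355
```

{"fn": "jog_arm", "kwargs": {
  "series": [
    [-0.6,[0,0,0.001],[0,0,0]],
    [-0.6,[0,0,0.002],[0,0,0]],
    [-0.6,[0,0,0.002],[0,0,0]]
  ]
}}

```text
time: 18.27
tool_pos: [0.5678, 0.2878, 0.112]
tool_rot: [3.141, 0.004, -3.141]
contact_force: [-2.4, -2.0, 8.1]
opening: 0.0356
```

{"fn": "jog_arm", "kwargs": {
  "series": [
    [-0.1,[0,0,0],[0,0,0]],
    [0.0,[0,0,0],[0,0,0]],
    [0.2,[0,0,0],[0,0,0]],
    [0.2,[0,0,0],[0,0,0]],
    [0.2,[0,0,-0.005],[0,0,0]],
    [0.2,[0,0,-0.02],[0,0,0]],
    [0.2,[0,0,-0.045],[0,0,0]],
    [0.2,[0,0,-0.075],[0,0,0]],
    [0.2,[0,-0.02,-0.09],[0,0,0]],
    [0.4,[-0.001,-0.045,-0.09],[0,0,0]],
    [0.4,[-0.002,-0.075,-0.09],[0,0,0]],
    [0.4,[-0.003,-0.105,-0.09],[0,0,0]]
  ]
}}

```text
time: 19.27
tool_pos: [0.5697, 0.182, 0.2]
tool_rot: [3.141, 0.001, -3.14]
contact_force: [1.3, -1.2, 0.4]
opening: 0.0637
```

{"fn": "jog_arm", "kwargs": {
  "series": [
    [0.45,[-0.001,-0.03,0],[0,0,0]],
    [0.45,[-0.002,-0.06,0],[0,0,0]],
    [0.45,[-0.003,-0.09,0.01],[0,0,0]],
    [0.45,[-0.004,-0.115,0.03],[0,0,0]],
    [0.45,[-0.004,-0.133,0.055],[0,0,0]],
    [0.45,[-0.004,-0.143,0.08],[0,0,0]],
    [0.45,[-0.004,-0.1455,0.1],[0,0,0]],
    [0.45,[-0.004,-0.1455,0.105],[0,0,0]],
    [0.45,[-0.004,-0.1455,0.105],[0,0,0]]
  ]
}}

```text
time: 20.02
tool_pos: [0.5729, 0.0371, 0.0931]
tool_rot: [3.141, -0.003, 3.141]
contact_force: [0.6, 0.0, 0.8]
opening: 0.0665
```

```bash
python3 look.py w5
```

```text
20.0167 [0.5729 0.0371 0.0931] [0.6 0.  0.8] [ 3.1412e+00 -3.0000e-03  3.1413e+00]
```

View pics/w5.png

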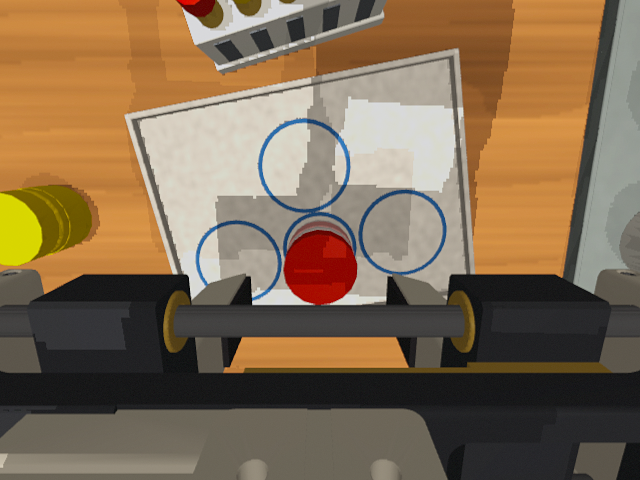

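{"fn": "jog_arm", "kwargs": {
  "series": [
    [0.45,[0,0.0005,0.01],[0,0,0]],
    [0.45,[0,0.0005,0.03],[0,0,0]],
    [0.45,[0,0.0005,0.05],[0,0,0]],
    [0.45,[0,0.0005,0.065],[0,0,0]],
    [0.45,[0,0.0005,0.072],[0,0,0]],
    [0.45,[0,0.0005,0.075],[0,0,0]],
    [0.45,[0,0.0005,0.075],[0,0,0]]
  ]
}}

```text
time: 20.65
tool_pos: [0.574, 0.038, 0.0194]
tool_rot: [3.142, 0.001, -3.141]
contact_force: [0.4, -0.3, -0.5]
opening: 0.0664
```

{"fn": "jog_arm", "kwargs": {
  "series": [
    [0.3,[-0.0005,0,0.003],[0,0,0]],
    [0.2,[-0.0005,0,0.004],[0,0,0]],
    [0.1,[-0.0005,0,0.004],[0,0,0]],
    [0.0,[-0.0005,0,0.004],[0,0,0]],
    [-0.3,[-0.0005,0,0.004],[0,0,0]],
    [-0.4,[-0.0005,0,0.004],[0,0,0]],
    [-0.4,[-0.0005,0,0.004],[0,0,0]],
    [-0.4,[-0.0005,0,0.004],[0,0,0]]
  ],
  "squeeze": 20
}}

```text
time: 21.32
tool_pos: [0.5745, 0.0377, 0.0157]
tool_rot: [3.142, 0.001, -3.141]
contact_force: [-0.8, -0.0, 4.4]
opening: 0.0455
```

{"fn": "jog_arm", "kwargs": {
  "series": [
    [-0.4,[0,0,-0.003],[0,0,0]],
    [-0.4,[0,0,-0.012],[0,0,0]],
    [-0.4,[0,0,-0.03],[0,0,0]],
    [-0.4,[0,0,-0.055],[0,0,0]],
    [-0.4,[0.001,-0.004,-0.08],[0,0,0]],
    [-0.4,[0.003,-0.013,-0.1],[0,0,0]],
    [-0.4,[0.007,-0.03,-0.113],[0,0,0]],
    [-0.4,[0.012,-0.053,-0.12],[0,0,0]],
    [-0.4,[0.018,-0.079,-0.12],[0,0,0]],
    [-0.4,[0.024,-0.106,-0.12],[0,0,0]],
    [-0.4,[0.03,-0.133,-0.12],[0,0,0]],
    [-0.4,[0.036,-0.16,-0.12],[0,0,0]]
  ]
}}

```text
time: 22.32
tool_pos: [0.5377, -0.1234, 0.1358]
tool_rot: [-3.142, 0.0, -3.141]
contact_force: [0.8, -0.1, -0.7]
opening: 0.0455
```

{"fn": "jog_arm", "kwargs": {
  "series": [
    [-0.4,[0.006,-0.027,0],[0,0,0]],
    [-0.4,[0.012,-0.054,0],[0,0,0]],
    [-0.4,[0.018,-0.081,0],[0,0,0]],
    [-0.4,[0.024,-0.107,0],[0,0,0]],
    [-0.4,[0.029,-0.129,0],[0,0,0]],
    [-0.4,[0.034,-0.147,0],[0,0,0]],
    [-0.4,[0.037,-0.159,0],[0,0,0]],
    [-0.4,[0.038,-0.164,0],[0,0,0]],
    [-0.4,[0.0385,-0.165,0],[0,0,0]],
    [-0.4,[0.0385,-0.165,0],[0,0,0]]
  ]
}}

```text
time: 23.15
tool_pos: [0.4998, -0.2868, 0.1352]
tool_rot: [3.141, -0.0, -3.141]
contact_force: [0.7, 1.0, -2.0]
opening: 0.0458
```

```bash
python3 look.py w6; python3 - <<'E'
from h import *
c=eyes.read_camera("side"); crop(c,300,80,460,240,4,"pics/s6.png")
E
```

```text
23.15 [ 0.4998 -0.2868  0.1352] [ 0.7  1.  -2. ] [ 3.1409e+00 -1.0000e-04 -3.1414e+00]
```

View pics/w6.png

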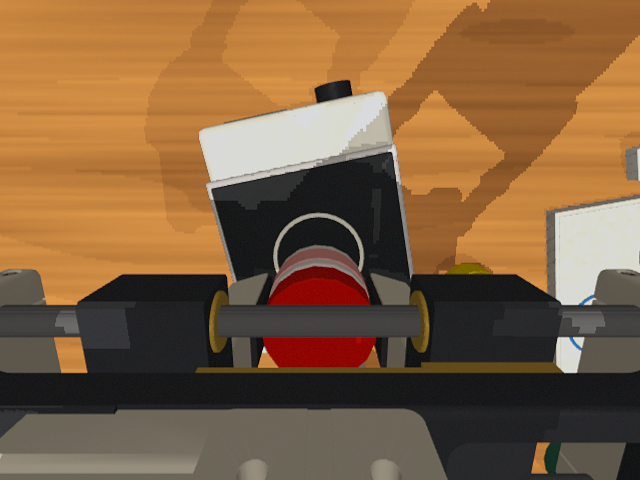

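View pics/s6.png

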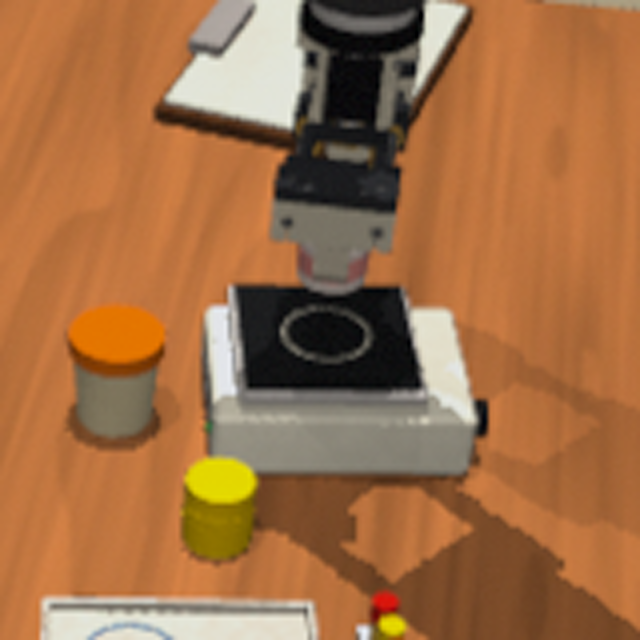

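```bash
python3 - <<'E'
from h import *
d=np.load("w6.npz"); c=dict(camera_matrix=d["K"])
print(P(c,318.5,214.5,.075,d["T"])+[.029,0,0],P(c,275,256,.075,d["T"]),P(c,362,256,.075,d["T"]))
s=eyes.read_camera("side")
print([P(s,300+(x+.5)/4-.5,80+(y+.5)/4-.5,.075) for x,y in [(326,334)]])
E
```

```text
[ 0.50114441 -0.28635854  0.075     ] [ 0.50009272 -0.31527063  0.075     ] [ 0.50008025 -0.25742318  0.075     ]
[array([ 0.50008536, -0.28517702,  0.075     ])]
```

{"fn": "jog_arm", "kwargs": {
  "series": [
    [-0.4,[-0.0005,0,0.006],[0,0,0]],
    [-0.4,[-0.0005,0,0.018],[0,0,0]],
    [-0.4,[-0.0005,0,0.03],[0,0,0]],
    [-0.4,[-0.0005,0,0.04],[0,0,0]],
    [-0.4,[-0.0005,0,0.045],[0,0,0]],
    [-0.4,[-0.0005,0,0.0475],[0,0,0]],
    [-0.4,[-0.0005,0,0.0485],[0,0,0]],
    [-0.4,[-0.0005,0,0.0485],[0,0,0]]
  ]
}}

```text
time: 23.97
tool_pos: [0.5005, -0.2873, 0.087]
tool_rot: [-3.141, 0.0, -3.141]
contact_force: [1.0, 0.1, -0.3]
opening: 0.0457
```

{"fn": "jog_arm", "kwargs": {
  "series": [
    [-0.4,[0,0,0.001],[0,0,0]],
    [-0.4,[0,0,0.001],[0,0,0]]
  ]
}}

```text
time: 24.13
tool_pos: [0.5007, -0.2876, 0.0867]
tool_rot: [-3.141, 0.001, -3.141]
contact_force: [-1.4, 1.2, 3.5]
opening: 0.0455
```

{"fn": "jog_arm", "kwargs": {
  "series": [
    [0.0,[0,0,0],[0,0,0]],
    [0.2,[0,0,0],[0,0,0]],
    [0.45,[0,0,0],[0,0,0]],
    [0.45,[0,0,-0.004],[0,0,0]],
    [0.45,[0,0,-0.02],[0,0,0]],
    [0.45,[0,0,-0.045],[0,0,0]],
    [0.45,[0,0,-0.07],[0,0,0]],
    [0.45,[0,0,-0.095],[0,0,0]],
    [0.45,[0,0.01,-0.112],[0,0,0]],
    [0.45,[-0.003,0.03,-0.12],[0,0,0]],
    [0.3,[-0.006,0.06,-0.12],[0,0,0]],
    [0.2,[-0.01,0.095,-0.12],[0,0,0]]
  ]
}}

```text
time: 25.13
tool_pos: [0.5105, -0.1927, 0.2066]
tool_rot: [-3.14, 0.002, 3.139]
contact_force: [0.0, 0.5, -1.2]
opening: 0.0578
```

```bash
python3 look.py w7; python3 - <<'E'
from h import *
c=eyes.read_camera("side"); crop(c,300,80,460,240,4,"pics/s7.png")
E
```

```text
25.1333 [ 0.5105 -0.1927  0.2066] [ 0.   0.5 -1.2] [-3.1404e+00  1.9000e-03  3.1394e+00]
```

View pics/s7.png

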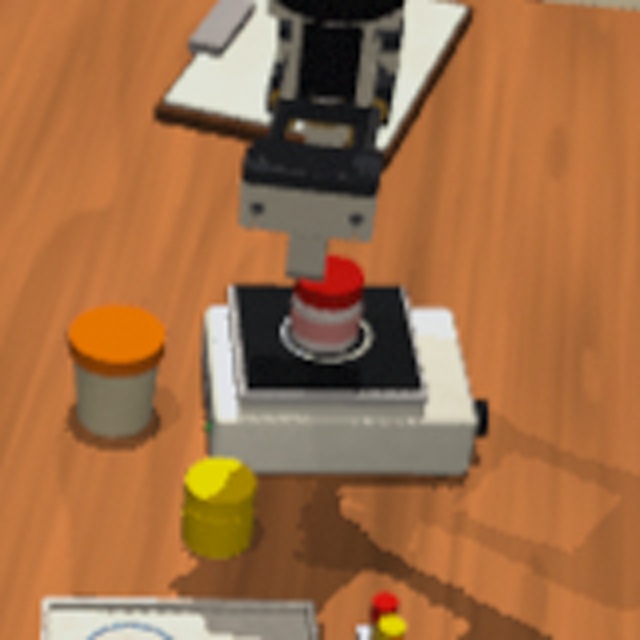

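{"fn": "jog_arm", "kwargs": {
  "series": [
    [0.2,[-0.003,0.025,0],[0,0,0]],
    [0.2,[-0.007,0.06,0],[0,0,0]],
    [0.2,[-0.011,0.095,0],[0,0,0]],
    [0.2,[-0.015,0.13,0],[0,0,0]],
    [0.2,[-0.02,0.165,0],[0,0,0]],
    [0.2,[-0.024,0.2,0],[0,0,0]],
    [0.2,[-0.028,0.235,0],[0,0,0]],
    [0.2,[-0.032,0.27,0],[0,0,0]],
    [0.2,[-0.036,0.305,0],[0,0,0]],
    [0.2,[-0.04,0.34,0],[0,0,0]],
    [0.2,[-0.044,0.375,0],[0,0,0]],
    [0.2,[-0.048,0.405,0],[0,0,0]]
  ]
}}

```text
time: 26.23
tool_pos: [0.5584, 0.2145, 0.2058]
tool_rot: [3.141, 0.0, -3.141]
contact_force: [0.5, -0.2, -0.5]
opening: 0.055
```

{"fn": "jog_arm", "kwargs": {
  "series": [
    [0.2,[-0.004,0.03,0],[0,0,0]],
    [0.2,[-0.007,0.055,0],[0,0,0]],
    [0.2,[-0.009,0.07,0],[0,0,0]],
    [0.2,[-0.0095,0.075,0.005],[0,0,0]],
    [0.2,[-0.0095,0.075,0.01],[0,0,0]],
    [0.2,[-0.0095,0.075,0.01],[0,0,0]]
  ]
}}

```text
time: 26.73
tool_pos: [0.5671, 0.2865, 0.1939]
tool_rot: [-3.14, -0.003, 3.142]
contact_force: [0.7, -1.2, -0.1]
opening: 0.055
```

```bash
python3 look.py w8
```

```text
26.7333 [0.5671 0.2865 0.1939] [ 0.7 -1.2 -0.1] [-3.1401e+00 -2.7000e-03  3.1416e+00]
```

View pics/w8.png

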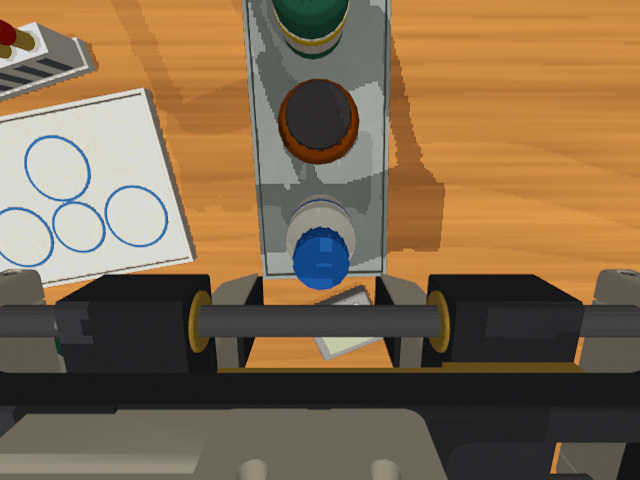

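{"fn": "jog_arm", "kwargs": {
  "series": [
    [0.2,[0,0.0005,0.01],[0,0,0]],
    [0.2,[0,0.0005,0.03],[0,0,0]],
    [0.2,[0,0.0005,0.052],[0,0,0]],
    [0.2,[0,0.0005,0.068],[0,0,0]],
    [0.2,[0,0.0005,0.078],[0,0,0]],
    [0.2,[0,0.0005,0.082],[0,0,0]],
    [0.2,[0,0.0005,0.083],[0,0,0]],
    [0.2,[0,0.0005,0.083],[0,0,0]]
  ]
}}

```text
time: 27.45
tool_pos: [0.5681, 0.288, 0.1133]
tool_rot: [3.141, 0.001, 3.141]
contact_force: [-0.2, 0.5, 0.5]
opening: 0.055
```

{"fn": "jog_arm", "kwargs": {
  "series": [
    [0.1,[0,0,0.001],[0,0,0]],
    [0.0,[0,0,0.001],[0,0,0]],
    [-0.1,[0,0,0.001],[0,0,0]],
    [-0.2,[0,0,0.001],[0,0,0]],
    [-0.4,[0,0,0.001],[0,0,0]],
    [-0.6,[0,0,0.001],[0,0,0]],
    [-0.6,[0,0,0.001],[0,0,0]],
    [-0.6,[0,0,0.001],[0,0,0]]
  ],
  "squeeze": 30
}}

```text
time: 28.12
tool_pos: [0.5679, 0.2881, 0.1121]
tool_rot: [3.141, 0.001, -3.141]
contact_force: [-0.5, -0.3, 3.7]
opening: 0.0358
```

{"fn": "jog_arm", "kwargs": {
  "series": [
    [-0.6,[0,0,-0.003],[0,0,0]],
    [-0.6,[0,0,-0.01],[0,0,0]],
    [-0.6,[0,0,-0.025],[0,0,0]],
    [-0.6,[0,0,-0.045],[0,0,0]],
    [-0.6,[0,0,-0.07],[0,0,0]],
    [-0.6,[0,-0.007,-0.09],[0,0,0]],
    [-0.6,[-0.001,-0.02,-0.105],[0,0,0]],
    [-0.6,[-0.002,-0.04,-0.115],[0,0,0]],
    [-0.6,[-0.004,-0.064,-0.12],[0,0,0]],
    [-0.6,[-0.005,-0.09,-0.12],[0,0,0]],
    [-0.6,[-0.006,-0.118,-0.12],[0,0,0]],
    [-0.6,[-0.008,-0.146,-0.12],[0,0,0]]
  ]
}}

```text
time: 29.12
tool_pos: [0.5751, 0.1413, 0.2318]
tool_rot: [3.141, -0.001, -3.141]
contact_force: [1.1, 0.5, -3.2]
opening: 0.0354
```

{"fn": "jog_arm", "kwargs": {
  "series": [
    [-0.6,[-0.001,-0.028,0],[0,0,0]],
    [-0.6,[-0.003,-0.056,0],[0,0,0]],
    [-0.6,[-0.005,-0.084,0],[0,0,0]],
    [-0.6,[-0.006,-0.11,0],[0,0,0]],
    [-0.6,[-0.007,-0.133,0],[0,0,0]],
    [-0.6,[-0.008,-0.15,0],[0,0,0]],
    [-0.6,[-0.0085,-0.162,0.003],[0,0,0]],
    [-0.6,[-0.0085,-0.167,0.015],[0,0,0]],
    [-0.6,[-0.0085,-0.1675,0.035],[0,0,0]],
    [-0.6,[-0.0085,-0.1675,0.06],[0,0,0]],
    [-0.6,[-0.0085,-0.1675,0.08],[0,0,0]],
    [-0.6,[-0.0085,-0.1675,0.095],[0,0,0]]
  ]
}}

```text
time: 30.12
tool_pos: [0.5831, -0.0247, 0.1345]
tool_rot: [3.141, -0.003, -3.141]
contact_force: [-0.7, -0.5, -4.1]
opening: 0.0353
```

{"fn": "jog_arm", "kwargs": {
  "series": [
    [-0.6,[0,0,0.01],[0,0,0]],
    [-0.6,[0,0,0.018],[0,0,0]],
    [-0.6,[0,0,0.021],[0,0,0]],
    [-0.6,[0,0,0.021],[0,0,0]],
    [-0.6,[0,0,0.021],[0,0,0]]
  ]
}}

```text
time: 30.53
tool_pos: [0.5847, -0.0253, 0.1164]
tool_rot: [-3.142, 0.001, -3.141]
contact_force: [-0.5, -0.1, -4.1]
opening: 0.0353
```

{"fn": "jog_arm", "kwargs": {
  "series": [
    [-0.6,[0,0,0.003],[0,0,0]],
    [-0.6,[0,0,0.0045],[0,0,0]],
    [-0.6,[0,0,0.005],[0,0,0]],
    [-0.6,[0,0,0.005],[0,0,0]]
  ]
}}

```text
time: 30.87
tool_pos: [0.585, -0.0255, 0.1121]
tool_rot: [-3.141, 0.002, -3.141]
contact_force: [-0.6, -0.1, 4.5]
opening: 0.0355
```

{"fn": "jog_arm", "kwargs": {
  "series": [
    [-0.1,[0,0,0],[0,0,0]],
    [0.0,[0,0,0],[0,0,0]],
    [0.2,[0,0,0],[0,0,0]],
    [0.2,[0,0,0],[0,0,0]],
    [0.2,[0,0,-0.005],[0,0,0]],
    [0.2,[0,0,-0.02],[0,0,0]],
    [0.2,[0,0,-0.045],[0,0,0]],
    [0.2,[0,0,-0.075],[0,0,0]],
    [0.2,[0.007,0.02,-0.095],[0,0,0]],
    [0.2,[0.016,0.045,-0.1],[0,0,0]],
    [0.2,[0.026,0.075,-0.1],[0,0,0]],
    [0.2,[0.036,0.105,-0.1],[0,0,0]]
  ]
}}

```text
time: 31.87
tool_pos: [0.5481, 0.0804, 0.2118]
tool_rot: [3.141, 0.002, 3.141]
contact_force: [0.5, 0.1, 0.1]
opening: 0.0549
```

{"fn": "jog_arm", "kwargs": {
  "series": [
    [0.2,[0.011,0.032,0],[0,0,0]],
    [0.2,[0.022,0.064,0],[0,0,0]],
    [0.2,[0.033,0.096,0],[0,0,0]],
    [0.2,[0.044,0.128,0],[0,0,0]],
    [0.2,[0.055,0.16,0],[0,0,0]],
    [0.2,[0.064,0.186,0],[0,0,0]],
    [0.2,[0.07,0.2,0],[0,0,0]],
    [0.2,[0.0715,0.206,0],[0,0,0]],
    [0.2,[0.0715,0.206,0.008],[0,0,0]],
    [0.2,[0.0715,0.206,0.01],[0,0,0]],
    [0.2,[0.0715,0.206,0.01],[0,0,0]]
  ]
}}

```text
time: 32.78
tool_pos: [0.4766, 0.2843, 0.1996]
tool_rot: [-3.14, -0.002, 3.141]
contact_force: [-0.4, -0.3, -0.1]
opening: 0.055
```

```bash
python3 look.py w9
```

```text
32.7833 [0.4766 0.2843 0.1996] [-0.4 -0.3 -0.1] [-3.1404e+00 -1.8000e-03  3.1406e+00]
```

View pics/w9.png

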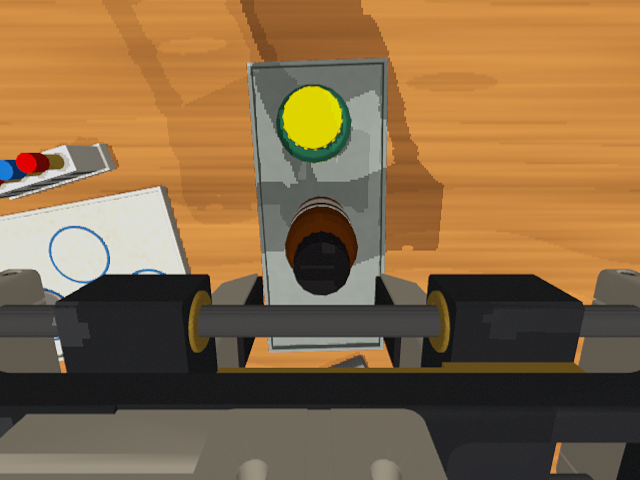

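{"fn": "jog_arm", "kwargs": {
  "series": [
    [0.2,[0,0.0005,0.01],[0,0,0]],
    [0.2,[0,0.0005,0.03],[0,0,0]],
    [0.2,[0,0.0005,0.05],[0,0,0]],
    [0.2,[0,0.0005,0.066],[0,0,0]],
    [0.2,[0,0.0005,0.075],[0,0,0]],
    [0.2,[0,0.0005,0.079],[0,0,0]],
    [0.2,[0,0.0005,0.0805],[0,0,0]],
    [0.2,[0,0.0005,0.0805],[0,0,0]]
  ]
}}

```text
time: 33.5
tool_pos: [0.4771, 0.2861, 0.1205]
tool_rot: [3.141, 0.001, 3.141]
contact_force: [-0.4, 0.1, -0.0]
opening: 0.0552
```

{"fn": "jog_arm", "kwargs": {
  "series": [
    [0.1,[0,-0.0005,0.0005],[0,0,0]],
    [0.0,[0,-0.0005,0.0005],[0,0,0]],
    [-0.1,[0,-0.0005,0.0005],[0,0,0]],
    [-0.2,[0,-0.0005,0.0005],[0,0,0]],
    [-0.4,[0,-0.0005,0.0005],[0,0,0]],
    [-0.6,[0,-0.0005,0.0005],[0,0,0]],
    [-0.6,[0,-0.0005,0.0005],[0,0,0]],
    [-0.6,[0,-0.0005,0.0005],[0,0,0]]
  ],
  "squeeze": 30
}}

```text
time: 34.17
tool_pos: [0.4769, 0.2858, 0.1201]
tool_rot: [3.141, 0.001, -3.141]
contact_force: [-0.3, 0.1, 2.7]
opening: 0.0354
```

{"fn": "jog_arm", "kwargs": {
  "series": [
    [-0.6,[0,0,-0.003],[0,0,0]],
    [-0.6,[0,0,-0.01],[0,0,0]],
    [-0.6,[0,0,-0.025],[0,0,0]],
    [-0.6,[0,0,-0.045],[0,0,0]],
    [-0.6,[0,0,-0.07],[0,0,0]],
    [-0.6,[-0.003,-0.006,-0.09],[0,0,0]],
    [-0.6,[-0.01,-0.02,-0.105],[0,0,0]],
    [-0.6,[-0.018,-0.038,-0.115],[0,0,0]],
    [-0.6,[-0.028,-0.06,-0.12],[0,0,0]],
    [-0.6,[-0.038,-0.084,-0.12],[0,0,0]],
    [-0.6,[-0.049,-0.108,-0.12],[0,0,0]],
    [-0.6,[-0.06,-0.132,-0.12],[0,0,0]]
  ]
}}

```text
time: 35.17
tool_pos: [0.5367, 0.1525, 0.2399]
tool_rot: [-3.141, -0.001, -3.141]
contact_force: [1.0, 0.9, -3.0]
opening: 0.0356
```

{"fn": "jog_arm", "kwargs": {
  "series": [
    [-0.6,[-0.009,-0.02,0],[0,0,0]],
    [-0.6,[-0.016,-0.036,0],[0,0,0]],
    [-0.6,[-0.022,-0.048,0.003],[0,0,0]],
    [-0.6,[-0.025,-0.0555,0.015],[0,0,0]],
    [-0.6,[-0.025,-0.0555,0.035],[0,0,0]],
    [-0.6,[-0.025,-0.0555,0.06],[0,0,0]],
    [-0.6,[-0.025,-0.0555,0.08],[0,0,0]],
    [-0.6,[-0.025,-0.0555,0.097],[0,0,0]],
    [-0.6,[-0.025,-0.0555,0.109],[0,0,0]],
    [-0.6,[-0.025,-0.0555,0.115],[0,0,0]],
    [-0.6,[-0.025,-0.0555,0.117],[0,0,0]],
    [-0.6,[-0.025,-0.0555,0.117],[0,0,0]]
  ]
}}

```text
time: 36.17
tool_pos: [0.5616, 0.0983, 0.1226]
tool_rot: [3.142, -0.001, -3.141]
contact_force: [0.8, 0.1, -3.3]
opening: 0.0355
```

{"fn": "jog_arm", "kwargs": {
  "series": [
    [-0.6,[0,0,0.0015],[0,0,0]],
    [-0.6,[0,0,0.003],[0,0,0]],
    [-0.6,[0,0,0.0035],[0,0,0]],
    [-0.6,[0,0,0.0035],[0,0,0]]
  ]
}}

```text
time: 36.5
tool_pos: [0.5623, 0.0983, 0.1201]
tool_rot: [3.141, 0.002, -3.141]
contact_force: [-0.0, -0.9, 0.0]
opening: 0.0356
```

{"fn": "jog_arm", "kwargs": {
  "series": [
    [-0.1,[0,0,0],[0,0,0]],
    [0.0,[0,0,0],[0,0,0]],
    [0.2,[0,0,0],[0,0,0]],
    [0.2,[0,0,0],[0,0,0]],
    [0.2,[0,0,-0.005],[0,0,0]],
    [0.2,[0,0,-0.02],[0,0,0]],
    [0.2,[0,0,-0.045],[0,0,0]],
    [0.2,[0,0,-0.07],[0,0,0]],
    [0.2,[0.015,0.016,-0.085],[0,0,0]],
    [0.2,[0.035,0.037,-0.085],[0,0,0]],
    [0.2,[0.06,0.063,-0.085],[0,0,0]],
    [0.2,[0.085,0.09,-0.085],[0,0,0]]
  ]
}}

```text
time: 37.5
tool_pos: [0.476, 0.1885, 0.2049]
tool_rot: [3.141, 0.001, 3.14]
contact_force: [-0.1, 0.5, -0.1]
opening: 0.0548
```

{"fn": "jog_arm", "kwargs": {
  "series": [
    [0.2,[0.025,0.026,0],[0,0,0]],
    [0.2,[0.05,0.052,0],[0,0,0]],
    [0.2,[0.07,0.073,0],[0,0,0]],
    [0.2,[0.083,0.087,0],[0,0,0]],
    [0.2,[0.0885,0.092,0.004],[0,0,0]],
    [0.2,[0.0885,0.092,0.015],[0,0,0]],
    [0.2,[0.0885,0.092,0.02],[0,0,0]],
    [0.2,[0.0885,0.092,0.02],[0,0,0]]
  ]
}}

```text
time: 38.17
tool_pos: [0.388, 0.2794, 0.1831]
tool_rot: [-3.14, -0.002, 3.141]
contact_force: [0.4, -0.2, 1.1]
opening: 0.0551
```

```bash
python3 look.py w10
```

```text
38.1667 [0.388  0.2794 0.1831] [ 0.4 -0.2  1.1] [-3.1404e+00 -1.8000e-03  3.1415e+00]
```

View pics/w10.png

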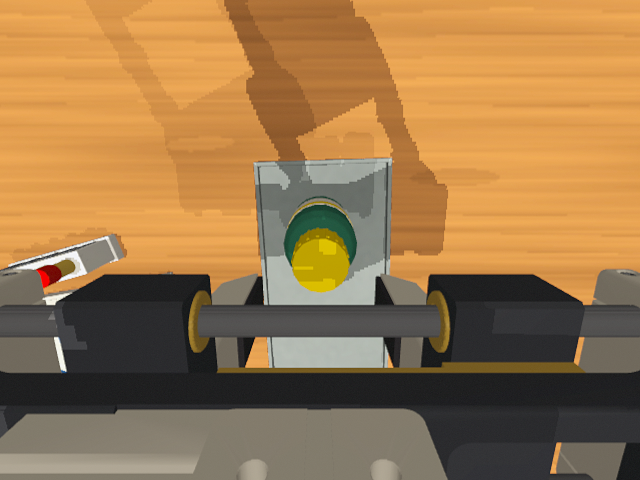

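{"fn": "jog_arm", "kwargs": {
  "series": [
    [0.2,[0,0,0.01],[0,0,0]],
    [0.2,[0,0,0.03],[0,0,0]],
    [0.2,[0,0,0.05],[0,0,0]],
    [0.2,[0,0,0.065],[0,0,0]],
    [0.2,[0,0,0.074],[0,0,0]],
    [0.2,[0,0,0.078],[0,0,0]],
    [0.2,[0,0,0.079],[0,0,0]],
    [0.2,[0,0,0.079],[0,0,0]]
  ]
}}

```text
time: 38.88
tool_pos: [0.3888, 0.2801, 0.1057]
tool_rot: [3.141, 0.001, 3.141]
contact_force: [0.5, -0.2, 0.2]
opening: 0.0555
```

{"fn": "jog_arm", "kwargs": {
  "series": [
    [0.1,[0,0,0.0005],[0,0,0]],
    [0.0,[0,0,0.0005],[0,0,0]],
    [-0.1,[0,0,0.0005],[0,0,0]],
    [-0.2,[0,0,0.0005],[0,0,0]],
    [-0.4,[0,0,0.0005],[0,0,0]],
    [-0.6,[0,0,0.0005],[0,0,0]],
    [-0.6,[0,0,0.0005],[0,0,0]],
    [-0.6,[0,0,0.0005],[0,0,0]]
  ],
  "squeeze": 30
}}

```text
time: 39.55
tool_pos: [0.3883, 0.2803, 0.105]
tool_rot: [3.141, 0.001, -3.141]
contact_force: [-1.2, 0.1, 4.0]
opening: 0.0354
```

{"fn": "jog_arm", "kwargs": {
  "series": [
    [-0.6,[0,0,-0.003],[0,0,0]],
    [-0.6,[0,0,-0.01],[0,0,0]],
    [-0.6,[0,0,-0.025],[0,0,0]],
    [-0.6,[0,0,-0.045],[0,0,0]],
    [-0.6,[0,0,-0.07],[0,0,0]],
    [-0.6,[0,0,-0.095],[0,0,0]],
    [-0.6,[0,0,-0.115],[0,0,0]],
    [-0.6,[0,0,-0.127],[0,0,0]],
    [-0.6,[0,0,-0.13],[0,0,0]],
    [-0.6,[0,0,-0.13],[0,0,0]]
  ]
}}

```text
time: 40.38
tool_pos: [0.3882, 0.2802, 0.2353]
tool_rot: [3.141, 0.001, -3.141]
contact_force: [0.2, 0.7, -3.9]
opening: 0.0351
```

{"fn": "jog_arm", "kwargs": {
  "series": [
    [-0.6,[-0.003,-0.006,0],[0,0,0]],
    [-0.6,[-0.009,-0.018,0],[0,0,0]],
    [-0.6,[-0.018,-0.036,0],[0,0,0]],
    [-0.6,[-0.031,-0.062,0],[0,0,0]],
    [-0.6,[-0.046,-0.092,0],[0,0,0]],
    [-0.6,[-0.061,-0.122,0],[0,0,0]],
    [-0.6,[-0.076,-0.152,0],[0,0,0]],
    [-0.6,[-0.09,-0.182,0],[0,0,0]],
    [-0.6,[-0.103,-0.208,0],[0,0,0]],
    [-0.6,[-0.114,-0.229,0],[0,0,0]],
    [-0.6,[-0.121,-0.244,0],[0,0,0]],
    [-0.6,[-0.125,-0.252,0],[0,0,0]]
  ]
}}

```text
time: 41.38
tool_pos: [0.5133, 0.0257, 0.2331]
tool_rot: [-3.141, -0.003, 3.14]
contact_force: [-0.6, -0.2, -2.9]
opening: 0.0352
```

{"fn": "jog_arm", "kwargs": {
  "series": [
    [-0.6,[0,0,0.006],[0,0,0]],
    [-0.6,[0,0,0.022],[0,0,0]],
    [-0.6,[0,0,0.045],[0,0,0]],
    [-0.6,[0,0,0.07],[0,0,0]],
    [-0.6,[0,0,0.09],[0,0,0]],
    [-0.6,[0,0,0.105],[0,0,0]],
    [-0.6,[0,0,0.115],[0,0,0]],
    [-0.6,[0,0,0.121],[0,0,0]],
    [-0.6,[0,0,0.125],[0,0,0]],
    [-0.6,[0,0,0.127],[0,0,0]],
    [-0.6,[0,0,0.127],[0,0,0]]
  ]
}}

```text
time: 42.3
tool_pos: [0.5133, 0.0283, 0.1079]
tool_rot: [3.142, 0.0, -3.141]
contact_force: [-0.7, 0.2, -3.8]
opening: 0.0357
```

{"fn": "jog_arm", "kwargs": {
  "series": [
    [-0.6,[0,0,0.0015],[0,0,0]],
    [-0.6,[0,0,0.003],[0,0,0]],
    [-0.6,[0,0,0.0035],[0,0,0]],
    [-0.6,[0,0,0.0035],[0,0,0]]
  ]
}}

```text
time: 42.63
tool_pos: [0.5138, 0.0281, 0.1051]
tool_rot: [-3.142, 0.002, -3.141]
contact_force: [0.4, -0.4, 2.8]
opening: 0.0356
```

Release, rise and retreat toward the start side.

{"fn": "jog_arm", "kwargs": {
  "series": [
    [-0.1,[0,0,0],[0,0,0]],
    [0.0,[0,0,0],[0,0,0]],
    [0.2,[0,0,0],[0,0,0]],
    [0.2,[0,0,0],[0,0,0]],
    [0.2,[0,0,-0.005],[0,0,0]],
    [0.2,[0,0,-0.02],[0,0,0]],
    [0.2,[0,0,-0.045],[0,0,0]],
    [0.2,[0,0,-0.075],[0,0,0]],
    [0.2,[0,0,-0.105],[0,0,0]],
    [0.2,[0,0,-0.13],[0,0,0]],
    [0.2,[0,0,-0.14],[0,0,0]],
    [0.2,[0.01,0.02,-0.14],[0,0,0]]
  ]
}}

```text
time: 43.63
tool_pos: [0.5057, 0.046, 0.2469]
tool_rot: [-3.14, 0.007, 3.139]
contact_force: [-0.0, -0.2, 0.0]
opening: 0.0551
```

{"fn": "jog_arm", "kwargs": {
  "series": [
    [0.2,[0.014,0.03,0],[0,0,0]],
    [0.2,[0.028,0.06,0],[0,0,0]],
    [0.2,[0.042,0.09,0],[0,0,0]],
    [0.2,[0.056,0.12,0],[0,0,0]],
    [0.2,[0.07,0.15,0],[0,0,0]],
    [0.2,[0.084,0.18,0],[0,0,0]],
    [0.2,[0.098,0.21,0],[0,0,0]],
    [0.2,[0.112,0.24,0],[0,0,0]],
    [0.2,[0.126,0.265,0],[0,0,0]],
    [0.2,[0.135,0.28,0],[0,0,0]],
    [0.2,[0.14,0.29,0],[0,0,0]],
    [0.2,[0.14,0.29,0],[0,0,0]]
  ]
}}

```text
time: 44.63
tool_pos: [0.362, 0.3394, 0.2437]
tool_rot: [-3.142, -0.001, -3.139]
contact_force: [-0.3, -0.7, 0.2]
opening: 0.0549
```

```bash
python3 - <<'E'
from h import *
c=eyes.read_camera("top"); s=eyes.read_camera("side")
cv2.imwrite("pics/tf.png",c["img"][:,:,::-1]);crop(c,250,210,450,345,4,"pics/tfc.png");crop(s,290,130,440,310,3,"pics/sfc.png")
print(status.observe()["time"])
E
```

```text
44.7333
```

View pics/tf.png

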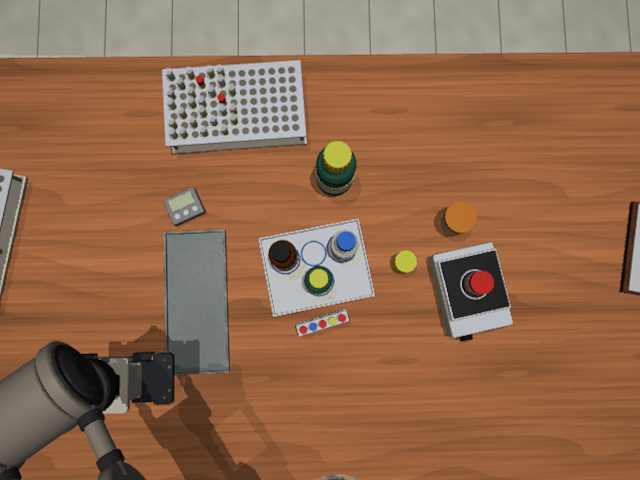

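View pics/tfc.png

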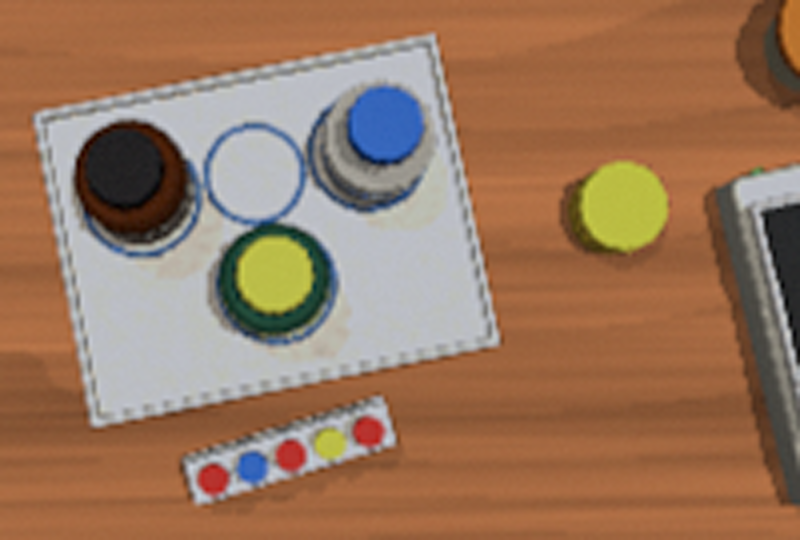

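View pics/sfc.png

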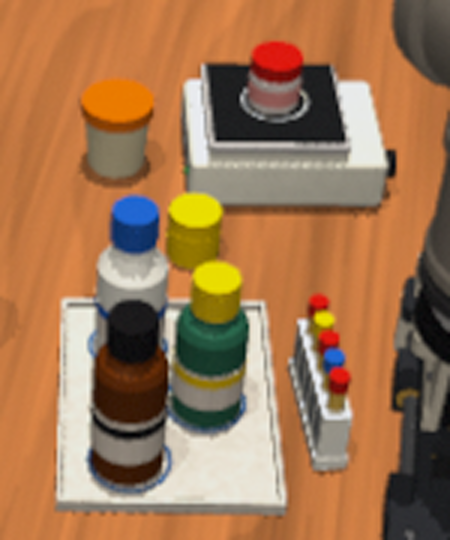

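```bash
python3 -c "
from h import *
print(status.observe()['contact_force'].round(1)); print(job.hand_in())"
```

```text
[-0.7  0.9 -0.6]
the job is handed in; nothing more can be done
None
```

I moved the green, amber and white bottles into the grey tray, then set the red-lidded jar on the ring in the middle of the mixer. After that I put white, amber and green back where each had stood. I handed the job in with the clock at about 45 s of the 138 s allowed.

- **Bottle positions:** the final top picture shows each cap within about 2 pixels of the first picture in the enlarged crop, roughly 1 mm. At release the tool was within about 1 mm of where it had picked each bottle up.
- **Jar:** the side picture shows it centred in the mixer's ring and upright.
- **Everything else:** the tube carrier, specimen cup, timer and look-alikes appear unmoved. The gripper is empty and well clear, with only about 1 N of sensor noise on the force reading.
- **Disagreement:** the cameras differed by 1 to 3 mm sideways, so I re-centred on the bottles in the wrist view and used the arm's own pick-up positions for the returns. No final check failed.

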